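# Strip the counter fan for its lint wash

### The arm

A 6-joint arm with a two-finger parallel gripper is mounted at the origin on a cart in front of the work surface, level with it; the furniture and walls round the work are solid. World frame = base frame: x ahead of the robot, y to its left, z up, the work surface at z = 0. Lengths are in m, angles in rad, forces in N, time in s.
With the tool pointing down it reaches from about 0.325 to 1 m from the base axis. Payload 5.1 kg.
Tool frame: the origin (TCP) lies midway between the tips of the shut fingers; the grasp point (between the pads) lies 19 mm behind it; z points along the fingers, y is the line along which they close (so a half turn about z gives the same grasp; the last joint's range is limited). The gripper opens to 85 mm and grips with 20 to 120 N. Pads are 22 mm wide; open, the fingers measure 114 mm over their backs; the gripper's body (76 mm by 85 mm) begins 54 mm behind the grasp point. The pads swing forward as they close: fully open they stand 13 mm farther back than shut.
Start: joints at [1.039, 0.124, 1.65, -0, 1.367, -0.083], TCP at [0.282, 0.586, 0.231] pointing down, gripper open.
Joint ranges: [-2.61, 2.61], [-1.02, 2.33], [0.03, 2.71], [-1.35, 4.49], [0.32, 2.68], [-2.91, 2.91]. Speed limits (rad/s): [2.57, 2.57, 3.14, 3.14, 3.14, 3.14].

### API

Orientations are given as [roll, pitch, yaw] about the fixed x, y, z axes, in that order (R = Rz(yaw) Ry(pitch) Rx(roll)).
In Python, from plant import ctrl, vision, masks_of gives the robot as it stands.
- The arm moves only by the tool jog_arm, never from a script. Its argument "increments" is a list of rows, each a list of 5 numbers: the shift along the tool's x, y, z in units of 40 mm (1.0 is 40 mm), then the turn about the tool's z in rad, then the finger opening in mm, from 0 to 85.4. A call has 1 to 8 rows; each row is the pose to reach, as a shift and turn from the pose commanded when the call began, along the tool's axes at that moment; what a row does not reach only later rows make up. A row lasts 1/12 s, in which the tool goes at most 41.7 mm and 7.16 degrees, less where a joint would pass 70% of its speed; a pose out of reach is approached as far as the arm can. A call with a gripper value outside its range is refused whole. The fingers move at their own pace and stop on an object; the grip force is fixed at half the most. Time passes only in rows, so rows that repeat a pose let the fingers close. It gives the time, the measured TCP pose, the force, the opening and the grip force at its end, in the units of the state.
- ctrl.sense(): the state, without advancing time (a new reading comes with each control period).
- vision.grab_frame(name): name is "scene" or "top"; returns a dict with "color" (384x512x3 uint8, red, green, blue), "fov_y" (degrees; the focal length in pixels is half the picture's height over the tangent of half this angle, whatever the lens; pixels are square), "cx", "cy" (the principal point, pixels), "k1" (the pictures are not rectified: a ray, as slopes to the right and down, at radius r is drawn at 1 + k1 r^2 times it, then the intrinsics apply), "R" (3x3) and "t" (3): a world point X has camera coordinates R X + t. Camera axes: x right, y down, z forward; pixel columns grow to the right and rows downward; lengths in m; the calibration is good to about 2 mm. A picture is of the moment at which its call begins. There is no depth.
- ctrl.sign_off(): hands the job in; it is judged then, once.
Trained networks look in a picture, given as the dict that the camera call returned (one of the last four; its "shot" number tells which), for a name from the list of things; names that differ only in an ending like _2 or _b are one class to them, and where a whole thing is asked for, a point or a joint stands for the part that bears it (a point fixed in the world has none). Each returns a list of dicts, best first, with "score" (0 to 1); they miss things now and then, are a little off and sometimes report something else, mostly with a low value. They report only what shows in the picture. A call takes as long as a camera call. They do not tell look-alikes from the thing itself.
- masks_of(picture, thing): "region" (384x512 bool, what is visible of it) and "rect" ([left, top, right, bottom] in pixels, round what is visible of it).
The state is a dict: "t": time; "joint_positions": joint angles; "joint_velocities": joint speeds; "effort": joint torques, N m; "ee_pos": TCP position; "tool_rot": TCP orientation; "wrist_force": force on the tool from outside, world axes, zero at the start; "torque": the same for the moment, N m; "gripper_width": finger opening in m; "gripper_force": force on a finger pad.
Only numpy, scipy, OpenCV 4.12 (cv2) and the standard library are available. Lean on these libraries where they do the work, as an engineer would, in place of code of your own. Each camera call takes 0.05 s, during which the arm holds its last target. There are 200 camera calls.

### The job

The little counter fan points at the ceiling with its front guard already off. Unscrew the black nut that holds the blade (left-hand thread: it comes off clockwise), following it by feel so that the plastic thread is never forced, and put it in the small compartment of the grey tray. Then lift the blade off its shaft and lay it flat, hub upright, in the tray's large compartment; drop nothing and leave the other things on the counter where they are.

Things in the scene. Friction and masses are not known exactly. Their poses are not given: they have to be found in the camera images.
- fan: White fan, fixed; it does not shift. Round foot 148 mm wide, U bracket with black knobs (190 mm wide along the fan's y), open drum 157 mm outside, 143 mm inside, rim 98 mm above the counter. Origin: on the counter, on the axis of the upright shaft; z up. The shaft cannot turn. A yellow pencil stub, stuck through the drum wall along the fan's +x (104 mm from the axis, 78 mm up), blocks the blade.
- shaft_tip (a point): Tip of the grey plastic shaft, 123.5 mm above the counter. Its top 19 mm, above the blade's hub, carry a coarse left-hand thread 14 mm across (pitch not known, axial play under 1 mm). The plastic strips when shaft and nut press on each other with more than 20 N in all: nut turned while held at one height, pulled before it is free, pushed down or aside, or tightened.
- blade_nut: Black ribbed cap nut, 38 mm across, 28 mm high, 30 g, with a white arrow on top that points the way it comes off: clockwise from above. Origin: centre of its open underside; z up through the closed top. At the start it sits tight on the hub, underside 104 to 106 mm above the counter, pressed up with 4 to 6 N by a rubber spring washer under the hub. Counter-clockwise tightens it.
- nut_top (a point): Centre of the nut top. Grasp round the ribs from above, any yaw; a grip of 30 N turns it. It climbs as it turns: raise the tool as it pushes up; up to 6 N up or down on the tool is fine. It is free of the thread after 2.6 to 4.5 rad (different from start to start): then only its weight holds it, and 16 mm higher it is clear of the shaft. If it resists a 4 mm tug with 5 N it is not free yet.
- fan_blade: Blue-grey five-vaned blade, 124 mm across, 70 g. Hub: cylinder 40 mm across, 38 mm high, with a 16 mm bore; the vanes stand on its lowest 20 mm, the 18 mm above are free to grasp from above, any yaw. Origin: centre of the hub's underside, z up; 66 to 69 mm above the counter while on the shaft. Keyed by two drive dogs; lifts straight off, 58 mm until clear of the tip.
- parts_tray: Shallow grey plastic tray, fixed, 230 mm along its x, 160 mm along its y, walls 4 mm thick and 26 mm high, floor 4 mm thick. A cross wall divides it: small compartment on its -x side, large one on its +x side. Origin: centre of its underside.
- nut_place (a point): Centre of the floor of the tray's small compartment (inside 70 mm along the tray's x, 152 mm along its y). Axes as the tray's; z = 0 is the floor's top.
- blade_place (a point): Centre of the floor of the tray's large compartment (inside 148 mm along x, 152 mm along y). Axes as the tray's; z = 0 is the floor's top.
- hook_stand_pole (a point): Foot of the upright pole (20 mm thick, 0.8 m high) of the fixed garment hook stand on the counter; the arm must go round it.
- desk_bell: Service bell, white dome, 84 mm across, 52 mm high; bystander.
- rubber_stamp: Rubber stamp standing upright, wooden block with a black knob, 26 x 40 mm, 67 mm high; bystander.
- ticket_pad: Yellow ticket pad lying flat, 131 x 69 x 12 mm; bystander.
There are look-alikes about, which are no part of the job. There is more than one size of the fan_blade; the one meant has the size given above. Leave any brown look-alike of the blade_nut alone.

How it is judged:
By the outcome, as a careful person would: the job done as asked, in the order asked, and still so for the second after the job is handed in, with the robot touching nothing.
It also fails if it takes over 72 s, if anything falls off the work surface, if the arm or the gripper's body presses on something with over 40 N, if the wrist force passes 120 N, or if a joint passes its speed limit or range.

## Working session

There is one attempt and no reset: what is moved stays moved. The work goes in short steps, Python scripts to look and compute and a tool call to move; the robot and the scene stay as the last step left them, time stands still between calls to the robot, and variables do not carry over. Pictures are saved under pics/ and viewed, at most 10 in all, crops included, and the job is handed in when it is done.

Besides the shell and the picture viewer there is one more tool, called after "Request:" as name(argument=value, ...) on one line, values as JSON. jog_arm: Moves the arm, as the interface text tells. Its arguments: {"type":"object","properties":{"increments":{"type":"array","items":{"type":"array","items":{"type":"number"}}}},"required":["increments"]}

```bash
ls; mkdir -p pics; cat > h.py <<'E'
from plant import ctrl, vision, masks_of
import numpy as np, cv2
def K(p):
    f=p["color"].shape[0]/2/np.tan(np.radians(p["fov_y"])/2); return f
def ray(p,u,v):
    f=K(p); d=np.array([(u-p["cx"])/f,(v-p["cy"])/f]); s=d.copy()
    for _ in range(20): s=d/(1+p["k1"]*(s@s))
    R=np.array(p["R"]);t=np.array(p["t"])
    r=R.T@np.array([s[0],s[1],1]); return -R.T@t, r/np.linalg.norm(r)
def atz(p,u,v,z):
    o,r=ray(p,u,v); return o+r*(z-o[2])/r[2]
def proj(p,X):
    c=np.array(p["R"])@np.array(X)+np.array(p["t"]); s=c[:2]/c[2]; s=s*(1+p["k1"]*(s@s)); f=K(p)
    return np.array([p["cx"]+f*s[0],p["cy"]+f*s[1]])
def tri(obs):
    A=np.zeros((3,3));b=np.zeros(3)
    for p,u,v in obs:
        o,r=ray(p,u,v);M=np.eye(3)-np.outer(r,r);A+=M;b+=M@o
    X=np.linalg.solve(A,b); return X,[np.linalg.norm((np.eye(3)-np.outer(ray(p,u,v)[1],ray(p,u,v)[1]))@(X-ray(p,u,v)[0])) for p,u,v in obs]
def save(p,n,s=1.5):
    cv2.imwrite("pics/"+n,cv2.resize(p["color"][:,:,::-1],None,fx=s,fy=s))
E
python3 - <<'E'
from h import *
s=ctrl.sense(); print({k:np.round(v,3) for k,v in s.items()})
for n in ("scene","top"):
    p=vision.grab_frame(n); save(p,n+"0.png"); R=np.array(p["R"]); print(n,np.round(-R.T@p["t"],3),p["fov_y"],p["k1"])
    for th in "fan blade_nut fan_blade parts_tray hook_stand_pole desk_bell rubber_stamp ticket_pad".split():
        for m in masks_of(p,th)[:4]:
            ys,xs=np.nonzero(m["region"]); print(th,round(m["score"],2),m["rect"],round(xs.mean(),1),round(ys.mean(),1),len(xs))
E
```

```text
pics
{'t': np.float64(0.0), 'joint_positions': array([ 1.039,  0.124,  1.652,  0.   ,  1.368, -0.083]), 'joint_velocities': array([ 0.001, -0.   ,  0.001,  0.   ,  0.001,  0.001]), 'effort': array([ 0.0000e+00, -4.2359e+01, -3.6546e+01, -0.0000e+00,  7.0000e-03,
       -0.0000e+00]), 'ee_pos': array([0.282, 0.585, 0.23 ]), 'tool_rot': array([-3.139, -0.   ,  2.693]), 'wrist_force': array([-0.231,  0.037,  0.407]), 'torque': array([-0.022,  0.012, -0.029]), 'gripper_force': np.float64(0.0), 'gripper_width': np.float64(0.086)}
scene [-0.368 -0.74   0.897] 47.2617852954781 0.020471815472849493
fan 0.59 [202.2, 162.6, 264.1, 218.2] 232.0 191.5 1863
blade_nut 0.68 [193.5, 223.0, 203.2, 234.5] 196.5 227.0 135
blade_nut 0.48 [228.4, 165.5, 236.0, 178.0] 231.8 171.8 117
blade_nut 0.47 [199.6, 173.6, 208.0, 183.7] 200.7 177.0 76
fan_blade 0.59 [364.4, 238.4, 394.7, 258.8] 382.5 249.0 380
parts_tray 0.71 [277.1, 200.7, 354.2, 270.5] 315.0 235.0 3503Traceback (most recent call last):
  File "<stdin>", line 6, in <module>
ValueError: it knows: blade_nut, blade_place, desk_bell, fan, fan_blade, nut_place, nut_top, parts_tray, rubber_stamp, shaft_tip, ticket_pad
```

```bash

python3 - <<'E'
from h import *
for n in ("scene","top"):
    p=vision.grab_frame(n); save(p,n+"0.png"); R=np.array(p["R"]); print(n,np.round(-R.T@p["t"],3),p["fov_y"],p["k1"])
    for th in "fan blade_nut nut_top fan_blade parts_tray desk_bell rubber_stamp ticket_pad".split():
        for m in masks_of(p,th)[:4]:
            ys,xs=np.nonzero(m["region"]); print(th,round(m["score"],2),m["rect"],round(xs.mean(),1),round(ys.mean(),1),len(xs),np.round(atz(p,xs.mean(),ys.mean(),0.05),3))
E
```

```text
scene [-0.368 -0.74   0.897] 47.2617852954781 0.020471815472849493
fan 0.97 [198.3, 163.8, 261.3, 216.5] 231.7 192.1 1820 [ 0.491 -0.065  0.05 ]
blade_nut 0.63 [199.2, 173.2, 208.2, 183.5] 200.8 177.4 85 [0.502 0.067 0.05 ]
blade_nut 0.55 [223.8, 166.8, 236.1, 180.4] 231.4 171.8 136 [0.581 0.    0.05 ]
blade_nut 0.2 [270.8, 163.4, 306.2, 189.4] 288.3 177.4 503 [ 0.653 -0.177  0.05 ]
nut_top 0.58 [195.3, 172.9, 208.5, 184.1] 200.7 176.9 72 [0.504 0.07  0.05 ]
nut_top 0.58 [186.5, 220.7, 202.1, 236.0] 196.3 227.3 157 [ 0.306 -0.075  0.05 ]
fan_blade 0.88 [214.2, 175.3, 249.4, 193.8] 236.1 181.8 328 [ 0.543 -0.045  0.05 ]
fan_blade 0.7 [367.4, 239.9, 396.7, 260.0] 384.6 249.5 315 [ 0.504 -0.559  0.05 ]
parts_tray 0.83 [278.0, 198.6, 352.4, 270.5] 315.2 235.1 3611 [ 0.455 -0.376  0.05 ]
rubber_stamp 0.7 [222.9, 223.5, 236.9, 242.4] 229.9 231.5 185 [ 0.342 -0.166  0.05 ]
ticket_pad 0.74 [269.6, 162.0, 308.0, 191.0] 288.4 177.5 520 [ 0.652 -0.178  0.05 ]
top [ 0.223 -0.136  1.372] 45.0668622192833 -0.1484380882600532
fan 0.79 [181.3, 171.1, 247.0, 228.7] 210.8 200.8 1744 [ 0.512 -0.059  0.
[... 450 characters left out ...]
.1 261.9 137 [ 0.334 -0.05   0.05 ]
fan_blade 0.85 [357.4, 159.2, 383.1, 187.2] 369.5 175.0 325 [ 0.534 -0.536  0.05 ]
fan_blade 0.62 [196.2, 181.7, 237.9, 221.2] 212.4 201.4 708 [ 0.51  -0.063  0.05 ]
parts_tray 0.67 [276.1, 149.9, 354.7, 240.1] 312.5 195.3 4261 [ 0.493 -0.356  0.05 ]
parts_tray 0.34 [203.3, 191.9, 217.7, 202.9] 209.9 198.0 184 [ 0.521 -0.057  0.05 ]
desk_bell 0.85 [142.0, 244.3, 169.1, 276.8] 154.5 260.9 617 [0.356 0.12  0.05 ]
rubber_stamp 0.56 [243.1, 245.5, 257.1, 257.1] 249.5 249.4 91 [ 0.358 -0.154  0.05 ]
ticket_pad 0.94 [220.1, 116.6, 251.4, 160.4] 235.5 139.6 916 [ 0.691 -0.152  0.05 ]
ticket_pad 0.29 [140.1, 244.7, 167.0, 276.0] 154.0 261.4 604 [0.355 0.122 0.05 ]
```

View pics/scene0.png

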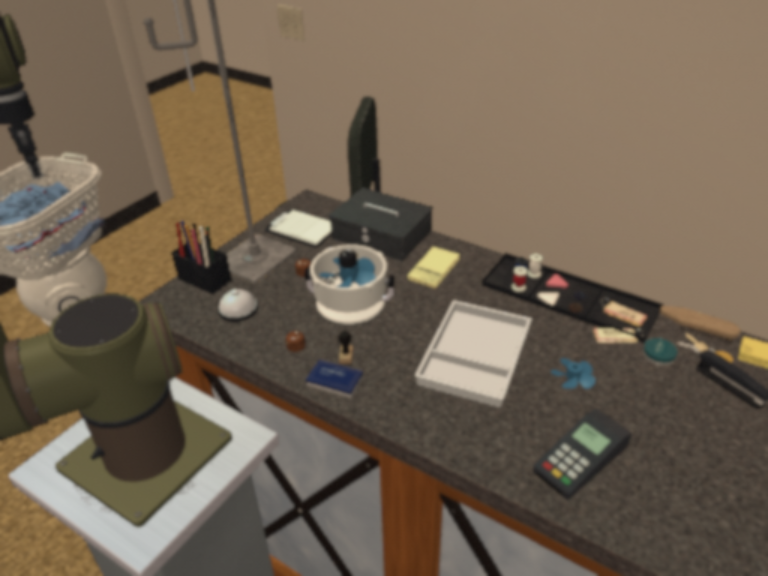

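View pics/top0.png

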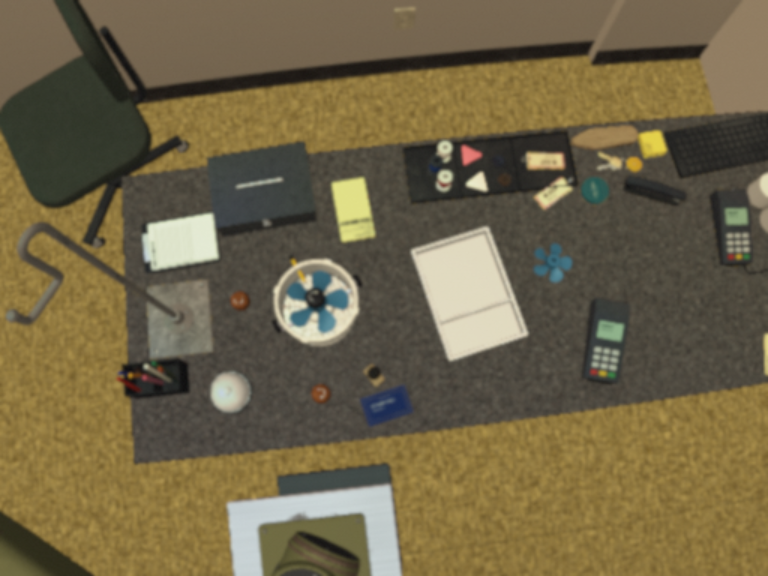

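The top view shows the fan at about (210,200), with its nut at (210,198). The tray is at (312,195), with its small compartment on the side nearer the robot. The pole foot is at (119,211), the bell at (154,261), and the brown look-alikes are at (160,200) and (214,262). The loose blue blade at (369,175) is the small look-alike.

```bash

cat > m.py <<'E'
from h import *
from scipy.optimize import least_squares
P={n:vision.grab_frame(n) for n in ("scene","top")}
print("pole",atz(P["top"],178/1.5,317/1.5,0),atz(P["scene"],255/1.5,253/1.5,0))
print("tri nut",tri([(P["top"],210.2,198.1),(P["scene"],231.6,172)]))
Q={}
for n,p in P.items():
    m=masks_of(p,"parts_tray")[0]; c=max(cv2.findContours(m["region"].astype(np.uint8),0,1)[0],key=cv2.contourArea)
    Q[n]=c[:,0,:].astype(float)
    for th in("nut_top","blade_nut"):
        for m in masks_of(p,th)[:4]:
            ys,xs=np.nonzero(m["region"]); print(n,th,round(m["score"],2),round(xs.mean(),1),round(ys.mean(),1))
# tray: silhouette fit (hull of projected box), heights 0..0.026
def corners(q,H):
    x,y,a,h=q; c,s=np.cos(a),np.sin(a)
    return [np.array([x+c*i*.115-s*j*.08,y+s*i*.115+c*j*.08,z]) for z in H for i,j in((1,1),(1,-1),(-1,-1),(-1,1))]
def res(q):
    r=[]
    for n,p in P.items():
        h=cv2.convexHull(np.array([proj(p,X) for X in corners(q,(q[3],q[3]+.026))],np.float32))
        r+=[cv2.pointPolygonTest(h,(float(u),float(v)),True) for u,v in Q[n]]
    return np.array(r)
s=least_squares(res,[.48,-.36,.25,0.],loss="soft_l1",diff_step=1e-4); print("tray",s.x,np.abs(s.fun).mean())
E
python3 m.py; python3 - <<'E'
from h import *
p=vision.grab_frame("top"); c=p["color"][130:290,110:370,::-1]; cv2.imwrite("pics/c1.png",cv2.resize(c,None,fx=3,fy=3,interpolation=2))
E
```

```text
pole [0.5236809  0.22813091 0.        ] [0.53712014 0.24302644 0.        ]
tri nut (array([ 0.50420852, -0.06117559,  0.11848352]), [np.float64(0.0009528011629774624), np.float64(0.0009528011629774863)])
scene nut_top 0.74 196.3 227.4
scene blade_nut 0.68 231.3 172.1
scene blade_nut 0.66 196.3 227.3
scene blade_nut 0.57 201.0 176.6
scene blade_nut 0.2 232.6 192.1
top nut_top 0.63 214.4 261.8
top nut_top 0.54 159.9 200.1
top nut_top 0.42 209.9 198.4
top blade_nut 0.55 159.9 199.9
top blade_nut 0.42 210.0 198.1
top blade_nut 0.41 213.8 262.1
tray [ 0.50052969 -0.36059321  0.19048713  0.0042859 ] 0.7099461554632622
```

View pics/c1.png

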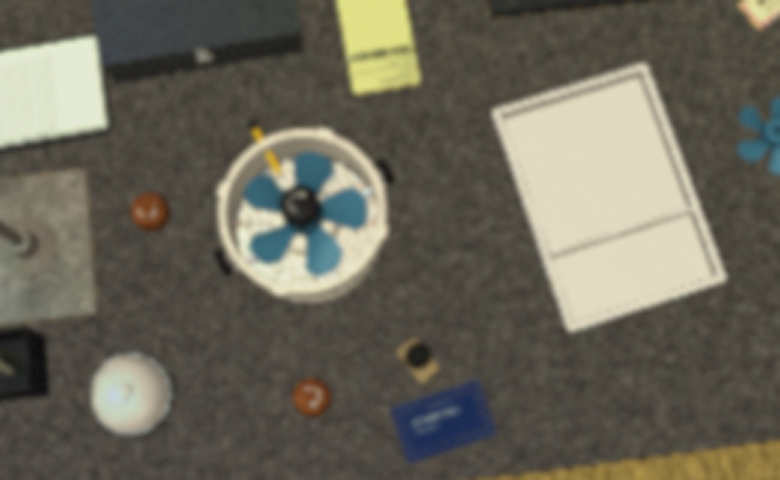

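```bash

python3 - <<'E'
from h import *
p=vision.grab_frame("top"); q=vision.grab_frame("scene")
print("f",K(p),p["cx"],p["cy"])
for u,v in((45,228),(20,240),(70,282),(12,316),(30,322)): print(atz(p,u/1.5,v/1.5,.8))
for z in(.118,.122,.126,.133): print(z,atz(p,210,198.3,z),atz(q,231.4,172,z))
# drum rim ellipse: white pixels near fan, rim outer points from crop
for n,pp,th in(("top",p,"fan"),("scene",q,"fan")):
    m=masks_of(pp,th)[0]; M=m["region"].astype(np.uint8); c=max(cv2.findContours(M,0,1)[0],key=cv2.contourArea)[:,0,:]
    print(n,m["score"],m["rect"]);np.save(n+"fan.npy",c)
    # predicted silhouette rect for axis guess
    a=np.linspace(0,6.28,90)
    for ax in((.504,-.061),(.50,-.058),(.508,-.064)):
        U=np.array([proj(pp,(ax[0]+.0785*np.cos(t),ax[1]+.0785*np.sin(t),.098)) for t in a]); print(ax,U.min(0),U.max(0))
    X=[m["region"] for m in masks_of(pp,th)[:1]]
s=ctrl.sense();print(s["t"])
E
```

```text
f 462.76509998860246 246.1079424164707 193.86785581019998
[0.44391834 0.13409647 0.8       ]
[0.4358035  0.15830381 0.8       ]
[0.39088632 0.11090516 0.8       ]
[0.36671772 0.16593712 0.8       ]
[0.35942189 0.14886411 0.8       ]
0.118 [ 0.50447813 -0.06123247  0.118     ] [ 0.50367688 -0.05961714  0.118     ]
0.122 [ 0.50358139 -0.06147098  0.122     ] [ 0.4991979  -0.06311024  0.122     ]
0.126 [ 0.50268465 -0.06170949  0.126     ] [ 0.49471892 -0.06660335  0.126     ]
0.133 [ 0.50111535 -0.06212687  0.133     ] [ 0.4868807  -0.07271627  0.133     ]
top 0.87 [184.2, 172.6, 242.6, 227.9]
(0.504, -0.061) [182.78013735 173.07386875] [238.37238646 227.5739366 ]
(0.5, -0.058) [181.85192813 174.53949194] [237.47524918 229.11359552]
(0.508, -0.064) [183.7074689 171.6104101] [239.26830588 226.03600515]
scene 0.87 [200.5, 164.3, 260.0, 217.2]
(0.504, -0.061) [206.73489201 163.10247049] [257.5102533  192.96868971]
(0.5, -0.058) [205.1582316  163.42177522] [255.99346077 193.34998796]
(0.508, -0.064) [208.30831892 162.78376406] [259.02402924 192.5881957 ]
1.9
```

Request:
jog_arm(increments=[[-0.6, -6, -1, -0.5, 85], [-0.6, -6, -1, -0.5, 85], [-0.6, -6, -1, -0.5, 85], [-0.6, -6, -1, -0.5, 85], [-0.6, -6, -1, -0.5, 85], [-0.6, -6, -1, -0.5, 85], [-0.6, -6, -1, -0.5, 85], [-0.6, -6, -1, -0.5, 85]])

```text
t: 2.57
ee_pos: [0.1994, 0.3583, 0.2726]
tool_rot: [3.138, 0.003, -3.091]
wrist_force: [0.8, -0.5, -0.2]
gripper_width: 0.0852
gripper_force: 0.0
```

```bash
cat > s.py <<'E'
from h import *
import sys
s=ctrl.sense()
print({k:np.round(s[k],4).tolist() for k in("t","joint_positions","ee_pos","tool_rot","wrist_force","gripper_width")})
if len(sys.argv)>3:
    from scipy.spatial.transform import Rotation as R
    M=R.from_euler("xyz",s["tool_rot"]).as_matrix()
    print("units",np.round(M.T@(np.array(list(map(float,sys.argv[1:4])))-s["ee_pos"])/.04,3))
E
python3 s.py .38 .03 .25
```

```text
{'t': 2.5667, 'joint_positions': [0.9319, -0.4682, 2.0985, 0.0001, 1.5069, -0.6893], 'ee_pos': [0.1994, 0.3583, 0.2726], 'tool_rot': [3.1382, 0.0028, -3.0912], 'wrist_force': [0.8377, -0.503, -0.2433], 'gripper_width': 0.0852}
units [-4.095 -8.427  0.548]
```

Request:
jog_arm(increments=[[-4.1, -8.4, 0.5, -1, 85], [-4.1, -8.4, 0.5, -1, 85], [-4.1, -8.4, 0.5, -1, 85], [-4.1, -8.4, 0.5, -1, 85], [-4.1, -8.4, 0.5, -1, 85], [-4.1, -8.4, 0.5, -1, 85], [-4.1, -8.4, 0.5, -1, 85], [-4.1, -8.4, 0.5, -1, 85]])

```text
t: 3.23
ee_pos: [0.3272, 0.1335, 0.2575]
tool_rot: [3.141, -0.0, -2.313]
wrist_force: [0.0, 0.8, -0.4]
gripper_width: 0.0851
gripper_force: 0.0
```

```bash
python3 s.py .503 -.061 .20
```

```text
{'t': 3.2333, 'joint_positions': [0.2348, -0.6186, 2.2161, 0.0002, 1.5444, -2.1644], 'ee_pos': [0.3272, 0.1335, 0.2575], 'tool_rot': [3.1412, -0.0001, -2.3132], 'wrist_force': [0.0023, 0.8054, -0.4368], 'gripper_width': 0.0851}
units [ 0.611 -6.525  1.435]
```

Request:
jog_arm(increments=[[0.61, -6.5, 1.2, 1.2, 85], [0.61, -6.5, 1.2, 1.2, 85], [0.61, -6.5, 1.2, 1.2, 85], [0.61, -6.5, 1.2, 1.2, 85], [0.61, -6.5, 1.2, 1.2, 85], [0.61, -6.5, 1.2, 1.2, 85], [0.61, -6.5, 1.2, 1.2, 85], [0.61, -6.5, 1.2, 1.2, 85]])

```text
t: 3.9
ee_pos: [0.5022, -0.0629, 0.2072]
tool_rot: [-3.141, -0.004, 2.955]
wrist_force: [-1.3, -0.1, -0.1]
gripper_width: 0.0853
gripper_force: 0.0
```

Request:
jog_arm(increments=[[0, 0, 0, 0.2, 60], [0, 0, 0, 0.2, 60], [0, 0, 0, 0.2, 60], [0, 0, 0, 0.2, 60]])

```text
t: 4.23
ee_pos: [0.5007, -0.0602, 0.2088]
tool_rot: [-3.141, -0.001, 2.767]
wrist_force: [0.5, 1.1, -0.9]
gripper_width: 0.06
gripper_force: 0.0
```

```bash
python3 s.py .503 -.061 .112; python3 - <<'E'
from h import *
p=vision.grab_frame("top");q=vision.grab_frame("scene")
a=cv2.resize(p["color"][150:250,150:270,::-1],None,fx=3.2,fy=3.2,interpolation=2);b=cv2.resize(q["color"][110:210,180:300,::-1],None,fx=3.2,fy=3.2,interpolation=2)
cv2.imwrite("pics/c2.png",np.hstack([a,b]))
X=ctrl.sense()["ee_pos"]; print(proj(p,X),proj(q,X))
E
```

```text
{'t': 4.2333, 'joint_positions': [-0.2261, -0.1885, 1.993, 0.0, 1.3385, -1.4224], 'ee_pos': [0.5007, -0.0602, 0.2088], 'tool_rot': [-3.1414, -0.0014, 2.7671], 'wrist_force': [0.5214, 1.1247, -0.94], 'gripper_width': 0.06}
units [-6.40e-02  2.00e-03  2.42e+00]
[206.81939279 192.41888134] [229.1827211  147.23321877]
```

View pics/c2.png

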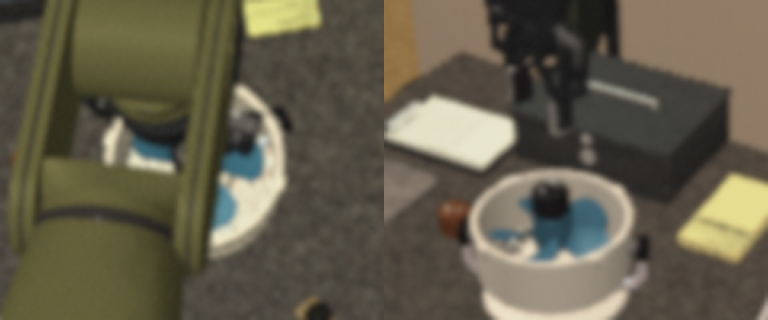

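The right-hand scene crop shows the fingers above the black nut, with the nut at about scene pixel (232,172) and the commanded TCP projecting to (229,147). The nut is clear between the fingers, so I'm going down.

Request:
jog_arm(increments=[[-0.05, 0, 1.2, 0, 60], [-0.05, 0, 1.8, 0, 60], [-0.05, 0, 2.2, 0, 56], [-0.05, 0, 2.4, 0, 52], [-0.05, 0, 2.4, 0, 50], [-0.05, 0, 2.4, 0, 48]])

```text
t: 4.83
ee_pos: [0.5025, -0.061, 0.1143]
tool_rot: [3.141, 0.001, 2.766]
wrist_force: [-0.1, 0.6, 0.3]
gripper_width: 0.0478
gripper_force: 0.0
```

Request:
jog_arm(increments=[[0, 0, 0, 0, 46], [0, 0, 0, 0, 45]])

```text
t: 5.0
ee_pos: [0.5033, -0.0612, 0.1157]
tool_rot: [3.141, 0.004, 2.765]
wrist_force: [0.0, 1.2, -0.5]
gripper_width: 0.0454
gripper_force: 0.0
```

Request:
jog_arm(increments=[[0, 0, 0, 0, 44], [0, 0, 0, 0, 43]])

```text
t: 5.17
ee_pos: [0.5027, -0.0611, 0.1148]
tool_rot: [3.141, 0.002, 2.765]
wrist_force: [1.3, -0.1, 0.1]
gripper_width: 0.0431
gripper_force: 0.1
```

Request:
jog_arm(increments=[[0, 0, 0, 0, 42], [0, 0, 0, 0, 41.5]])

```text
t: 5.33
ee_pos: [0.5024, -0.0609, 0.1142]
tool_rot: [3.141, 0.001, 2.765]
wrist_force: [0.4, 1.3, 0.9]
gripper_width: 0.0415
gripper_force: 0.5
```

Request:
jog_arm(increments=[[0, 0, 0, 0, 41], [0, 0, 0, 0, 40.5]])

```text
t: 5.5
ee_pos: [0.5022, -0.0608, 0.114]
tool_rot: [3.141, 0.001, 2.765]
wrist_force: [0.3, 2.0, 1.8]
gripper_width: 0.0406
gripper_force: 0.7
```

Request:
jog_arm(increments=[[0, 0, 0, 0, 40], [0, 0, 0, 0, 40]])

```text
t: 5.67
ee_pos: [0.5022, -0.0608, 0.1139]
tool_rot: [3.141, 0.0, 2.765]
wrist_force: [0.2, 2.2, 1.7]
gripper_width: 0.04
gripper_force: 1.2
```

Request:
jog_arm(increments=[[0, 0, 0, 0, 39.5], [0, 0, 0, 0, 39.5]])

```text
t: 5.83
ee_pos: [0.5023, -0.0607, 0.1139]
tool_rot: [3.141, 0.0, 2.765]
wrist_force: [1.0, 3.5, 2.3]
gripper_width: 0.0394
gripper_force: 1.9
```

Request:
jog_arm(increments=[[0, 0.02, 0, 0, 39.5], [0, 0.04, 0, 0, 39.5], [0, 0.04, 0, 0, 39.5]])

```text
t: 6.08
ee_pos: [0.502, -0.0597, 0.1131]
tool_rot: [-3.14, -0.001, 2.765]
wrist_force: [0.4, -0.0, 0.1]
gripper_width: 0.0394
gripper_force: 0.0
```

Request:
jog_arm(increments=[[0, 0, 0, 0, 39], [0, 0, 0, 0, 39]])

```text
t: 6.25
ee_pos: [0.5021, -0.0596, 0.1132]
tool_rot: [-3.141, -0.001, 2.765]
wrist_force: [0.2, -0.0, 0.4]
gripper_width: 0.0388
gripper_force: 0.0
```

Request:
jog_arm(increments=[[0, 0, 0, 0, 47], [0, 0, 0, 0, 50], [0, 0, 0, -0.2, 50], [0, 0, 0, -1.35, 50], [0, 0, 0, -1.35, 50], [0, 0, 0, -1.35, 50], [0, 0, 0, -1.35, 50], [0, 0, 0, -1.35, 50]])

```text
t: 6.92
ee_pos: [0.5025, -0.0595, 0.1136]
tool_rot: [-3.141, -0.0, -2.762]
wrist_force: [-0.1, 0.2, 0.3]
gripper_width: 0.0501
gripper_force: 0.0
```

Request:
jog_arm(increments=[[0, 0, 0, -0.65, 50], [0, 0, 0, -0.65, 50], [0, 0, 0, -0.65, 50], [0, 0, 0, -0.65, 47], [0, 0, 0, -0.65, 45], [0, 0, 0, -0.65, 43], [0, 0, 0, -0.65, 42]])

```text
t: 7.5
ee_pos: [0.5029, -0.0597, 0.114]
tool_rot: [-3.14, 0.0, -2.118]
wrist_force: [2.2, 0.3, 0.2]
gripper_width: 0.042
gripper_force: 0.5
```

Request:
jog_arm(increments=[[0, 0, 0, 0, 41.5], [0, 0, 0, 0, 41]])

```text
t: 7.67
ee_pos: [0.5032, -0.0598, 0.1141]
tool_rot: [-3.14, 0.0, -2.119]
wrist_force: [2.3, -0.9, 0.4]
gripper_width: 0.0409
gripper_force: 1.2
```

Request:
jog_arm(increments=[[0, 0, 0, 0, 40.5], [0, 0, 0, 0, 40]])

```text
t: 7.83
ee_pos: [0.5033, -0.0599, 0.1143]
tool_rot: [-3.139, 0.0, -2.119]
wrist_force: [3.2, -2.4, 1.3]
gripper_width: 0.0398
gripper_force: 1.9
```

Request:
jog_arm(increments=[[0, -0.025, 0, 0, 40], [0, -0.045, 0, 0, 39.5], [0, -0.045, 0, 0, 39.5]])

```text
t: 8.08
ee_pos: [0.5037, -0.0602, 0.1134]
tool_rot: [3.14, -0.0, -2.118]
wrist_force: [1.4, -0.6, 0.8]
gripper_width: 0.0394
gripper_force: 0.6
```

Request:
jog_arm(increments=[[0, 0, 0, 0, 39], [0, 0, 0, 0, 38.6]])

```text
t: 8.25
ee_pos: [0.504, -0.0604, 0.1135]
tool_rot: [3.142, -0.0, -2.118]
wrist_force: [1.8, -1.4, 0.7]
gripper_width: 0.0386
gripper_force: 1.0
```

Request:
jog_arm(increments=[[0, -0.02, 0, 0, 38.6], [0, -0.02, 0, 0, 38.6]])

```text
t: 8.42
ee_pos: [0.5042, -0.0606, 0.1132]
tool_rot: [3.14, -0.0, -2.118]
wrist_force: [-0.6, 0.8, -0.1]
gripper_width: 0.0384
gripper_force: 0.2
```

Request:
jog_arm(increments=[[0, 0, 0, 0, 38.2], [0, 0, 0, 0, 37.8]])

```text
t: 8.58
ee_pos: [0.5044, -0.0607, 0.1133]
tool_rot: [3.141, -0.0, -2.118]
wrist_force: [0.8, 0.2, 0.7]
gripper_width: 0.0378
gripper_force: 2.4
```

Request:
jog_arm(increments=[[0, 0, 0, 0, 36], [0, 0, 0, 0, 34], [0, 0, 0, 0, 30]])

```text
t: 8.83
ee_pos: [0.5047, -0.0607, 0.1138]
tool_rot: [3.141, 0.0, -2.118]
wrist_force: [0.6, 0.7, 1.8]
gripper_width: 0.0358
gripper_force: 59.7
```

Request:
jog_arm(increments=[[0, 0, 0, 0.1, 30], [0, 0, 0, 0.2, 30], [0, 0, -0.005, 0.3, 30], [0, 0, -0.005, 0.3, 30]])

```text
t: 9.17
ee_pos: [0.5049, -0.0609, 0.1143]
tool_rot: [-3.141, 0.0, -2.42]
wrist_force: [-0.4, -0.4, 2.7]
gripper_width: 0.0357
gripper_force: 59.8
```

Request:
jog_arm(increments=[[0, 0, 0, 0.1, 30], [0, 0, -0.005, 0.2, 30], [0, 0, -0.01, 0.3, 30], [0, 0, -0.01, 0.4, 30], [0, 0, -0.01, 0.4, 30]])

```text
t: 9.58
ee_pos: [0.505, -0.0609, 0.1146]
tool_rot: [-3.141, 0.0, -2.818]
wrist_force: [-0.8, -1.0, 2.5]
gripper_width: 0.0357
gripper_force: 59.8
```

Request:
jog_arm(increments=[[0, 0, -0.003, 0.12, 30], [0, 0, -0.007, 0.24, 30], [0, 0, -0.01, 0.36, 30], [0, 0, -0.014, 0.48, 30], [0, 0, -0.018, 0.6, 30], [0, 0, -0.018, 0.6, 30]])

```text
t: 10.08
ee_pos: [0.505, -0.0607, 0.1153]
tool_rot: [3.141, 0.001, 2.867]
wrist_force: [0.4, 1.2, 2.2]
gripper_width: 0.0352
gripper_force: 59.8
```

Request:
jog_arm(increments=[[0, 0, -0.003, 0.12, 30], [0, 0, -0.006, 0.24, 30], [0, 0, -0.009, 0.36, 30], [0, 0, -0.012, 0.48, 30], [0, 0, -0.016, 0.6, 30], [0, 0, -0.016, 0.6, 30]])

```text
t: 10.58
ee_pos: [0.5049, -0.0603, 0.1163]
tool_rot: [3.141, -0.001, 2.268]
wrist_force: [-1.1, 2.3, 5.8]
gripper_width: 0.0358
gripper_force: 60.1
```

Request:
jog_arm(increments=[[0, 0, -0.01, 0, 30], [0, 0, -0.01, 0, 30]])

```text
t: 10.75
ee_pos: [0.5049, -0.0603, 0.1164]
tool_rot: [3.141, -0.001, 2.269]
wrist_force: [-1.2, 2.9, 4.5]
gripper_width: 0.0356
gripper_force: 60.0
```

Request:
jog_arm(increments=[[0, 0, -0.015, 0.1, 30], [0, 0, -0.024, 0.2, 30], [0, 0, -0.032, 0.3, 30], [0, 0, -0.04, 0.4, 30], [0, 0, -0.04, 0.4, 30]])

```text
t: 11.17
ee_pos: [0.5048, -0.06, 0.1174]
tool_rot: [3.141, -0.002, 1.866]
wrist_force: [0.9, 4.8, 1.5]
gripper_width: 0.0357
gripper_force: 59.8
```

Request:
jog_arm(increments=[[0.018, 0.009, 0, 0, 30], [0.036, 0.018, 0, 0, 30], [0.036, 0.018, -0.004, 0.1, 30], [0.036, 0.018, -0.008, 0.2, 30], [0.036, 0.018, -0.013, 0.3, 30], [0.036, 0.018, -0.013, 0.3, 30]])

```text
t: 11.67
ee_pos: [0.505, -0.0595, 0.1181]
tool_rot: [-3.141, 0.001, 1.566]
wrist_force: [-0.2, 0.8, 2.8]
gripper_width: 0.0358
gripper_force: 59.8
```

Request:
jog_arm(increments=[[0, 0, -0.006, 0.1, 30], [0, 0, -0.011, 0.2, 30], [0, 0, -0.017, 0.3, 30], [0, 0, -0.022, 0.4, 30], [0, 0, -0.022, 0.4, 30]])

```text
t: 12.08
ee_pos: [0.5051, -0.0594, 0.1191]
tool_rot: [3.141, 0.0, 1.167]
wrist_force: [-0.2, 0.5, 1.8]
gripper_width: 0.0358
gripper_force: 59.8
```

Request:
jog_arm(increments=[[0, 0, -0.005, 0.1, 30], [0, 0, -0.01, 0.2, 30], [0, 0, -0.015, 0.3, 30], [0, 0, -0.02, 0.4, 30], [0, 0, -0.02, 0.4, 30]])

```text
t: 12.5
ee_pos: [0.5054, -0.0593, 0.12]
tool_rot: [3.141, -0.0, 0.768]
wrist_force: [1.1, 1.0, 1.9]
gripper_width: 0.0355
gripper_force: 59.8
```

Request:
jog_arm(increments=[[0, 0, -0.02, 0, 30], [0, 0, -0.03, 0, 30], [0, 0, -0.03, 0, 30]])

```text
t: 12.75
ee_pos: [0.5052, -0.0594, 0.1208]
tool_rot: [3.141, -0.0, 0.768]
wrist_force: [4.1, 0.7, -1.8]
gripper_width: 0.0358
gripper_force: 60.0
```

Request:
jog_arm(increments=[[0.022, 0.02, -0.003, 0.1, 30], [0.022, 0.02, -0.008, 0.2, 30], [0.022, 0.02, -0.013, 0.3, 30], [0.022, 0.02, -0.018, 0.4, 30], [0.022, 0.02, -0.018, 0.4, 30]])

```text
t: 13.17
ee_pos: [0.5056, -0.0594, 0.1214]
tool_rot: [-3.142, 0.002, 0.365]
wrist_force: [0.4, -0.5, -0.7]
gripper_width: 0.0359
gripper_force: 60.2
```

Request:
jog_arm(increments=[[0, 0, -0.005, 0.1, 30], [0, 0, -0.01, 0.2, 30], [0, 0, -0.014, 0.3, 30], [0, 0, -0.018, 0.4, 30], [0, 0, -0.018, 0.4, 30]])

```text
t: 13.58
ee_pos: [0.5058, -0.0594, 0.1222]
tool_rot: [3.141, 0.001, -0.033]
wrist_force: [0.1, 0.3, -0.5]
gripper_width: 0.0355
gripper_force: 60.2
```

Request:
jog_arm(increments=[[0, 0, -0.01, 0, 30], [0, 0, -0.02, 0, 30], [0, 0, -0.02, 0, 30]])

```text
t: 13.83
ee_pos: [0.506, -0.0593, 0.1232]
tool_rot: [3.141, 0.001, -0.033]
wrist_force: [-0.5, 0.1, 0.1]
gripper_width: 0.0354
gripper_force: 60.2
```

Request:
jog_arm(increments=[[0, 0, -0.02, 0, 30], [0, 0, -0.03, 0, 30], [0, 0, -0.03, 0, 30]])

```text
t: 14.08
ee_pos: [0.5062, -0.0592, 0.1246]
tool_rot: [-3.142, 0.0, -0.034]
wrist_force: [0.7, 0.0, -0.8]
gripper_width: 0.0356
gripper_force: 60.2
```

Request:
jog_arm(increments=[[0, 0, -0.02, 0, 30], [0, 0, -0.035, 0, 30], [0, 0, -0.035, 0, 30]])

```text
t: 14.33
ee_pos: [0.5063, -0.0592, 0.126]
tool_rot: [-3.142, -0.0, -0.035]
wrist_force: [-0.5, 0.7, -0.8]
gripper_width: 0.0357
gripper_force: 60.2
```

Request:
jog_arm(increments=[[0, 0, -0.15, 0, 30], [0, 0, -0.35, 0, 30], [0, 0, -0.55, 0, 30], [0, 0, -0.8, 0, 30], [0, 0, -1.5, 0, 30], [0, 0, -1.5, 0, 30]])

```text
t: 14.83
ee_pos: [0.5093, -0.0598, 0.1924]
tool_rot: [3.14, -0.01, -0.035]
wrist_force: [1.1, -0.3, 1.2]
gripper_width: 0.0357
gripper_force: 60.2
```

```bash
sed -i 's/^s=least/T="/;' /dev/null; python3 m.py; python3 - <<'E'
from h import *
import numpy as np
x,y,a=.5005,-.3606,.1905
for d in(-.076,.037): print(x+d*np.cos(a),y+d*np.sin(a))
p=vision.grab_frame("top");q=vision.grab_frame("scene")
A=cv2.resize(p["color"][130:260,170:390,::-1],None,fx=1.8,fy=1.8,interpolation=2);b=cv2.resize(q["color"][130:260,190:390,::-1],None,fx=1.8,fy=1.8,interpolation=2)
cv2.imwrite("pics/c3.png",np.hstack([A,b]))
E
python3 s.py .43 -.37 .15
```

```text
pole [0.5236809  0.22813091 0.        ] [0.53712014 0.24302644 0.        ]
tri nut (array([ 0.50420852, -0.06117559,  0.11848352]), [np.float64(0.0009528011629774624), np.float64(0.0009528011629774863)])
scene nut_top 0.62 229.0 150.2
scene nut_top 0.46 196.3 227.0
scene blade_nut 0.63 196.1 227.3
scene blade_nut 0.57 228.8 150.1
scene blade_nut 0.4 288.8 177.7
top nut_top 0.61 213.6 261.9
top blade_nut 0.56 218.2 201.7
tray [ 0.50107437 -0.36063569  0.19115672  0.00317116] 0.5885896481395254
0.42587486409783754 -0.3749905903834342
0.536830658268158 -0.3535940546817491
{'t': 15.3333, 'joint_positions': [-0.2218, -0.1575, 2.007, -0.0001, 1.2935, 1.3842], 'ee_pos': [0.5058, -0.0591, 0.1851], 'tool_rot': [-3.1414, 0.0014, -0.0352], 'wrist_force': [0.4205, 0.0515, -1.1811], 'gripper_width': 0.0353}
units [-1.62   7.834  0.877]sed: couldn't edit /dev/null: not a regular file
```

View pics/c3.png

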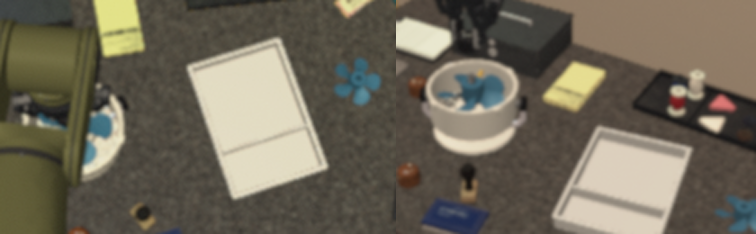

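Request:
jog_arm(increments=[[-1.72, 7.96, 0, -0.22, 30], [-1.72, 7.96, 0, -0.22, 30], [-1.72, 7.96, 0, -0.22, 30], [-1.72, 7.96, 0, -0.22, 30], [-1.72, 7.96, 0, -0.22, 30], [-1.72, 7.96, 0, -0.22, 30], [-1.72, 7.96, 0, -0.22, 30], [-1.72, 7.96, 0, -0.22, 30]])

```text
t: 16.0
ee_pos: [0.4252, -0.3769, 0.1856]
tool_rot: [-3.141, 0.0, 0.184]
wrist_force: [1.1, 0.7, -0.6]
gripper_width: 0.0355
gripper_force: 60.2
```

Request:
jog_arm(increments=[[0, 0, 0, 0, 30], [0, 0, 0, 0, 30], [0, 0, 1, 0, 30], [0, 0, 2, 0, 30], [0, 0, 3, 0, 30], [0, 0, 3, 0, 30], [0, 0, 3, 0, 30]])

```text
t: 16.58
ee_pos: [0.4251, -0.3722, 0.0634]
tool_rot: [-3.136, 0.004, 0.186]
wrist_force: [0.1, -0.6, 1.3]
gripper_width: 0.0354
gripper_force: 60.3
```

```bash
python3 s.py .426 -.375 .018;  python3 - <<'E'
from h import *
q=vision.grab_frame("scene")
for n in("blade_nut",):
    for m in masks_of(q,n): ys,xs=np.nonzero(m["region"]); print(m["score"],xs.mean(),ys.mean(),m["rect"])
cv2.imwrite("pics/c4.png",cv2.resize(q["color"][160:290,250:400,::-1],None,fx=4,fy=4,interpolation=2))
E
```

```text
{'t': 16.5833, 'joint_positions': [-0.8143, 0.1074, 1.9691, 0.0002, 1.0718, 0.5702], 'ee_pos': [0.4251, -0.3722, 0.0634], 'tool_rot': [-3.1358, 0.0035, 0.1863], 'wrist_force': [0.1287, -0.6396, 1.2563], 'gripper_width': 0.0354}
units [0.014 0.08  1.134]
0.62 196.40579710144928 226.9927536231884 [192.1, 222.3, 204.5, 235.1]
0.52 308.0882352941176 237.11764705882354 [302.1, 232.2, 312.0, 246.4]
```

View pics/c4.png

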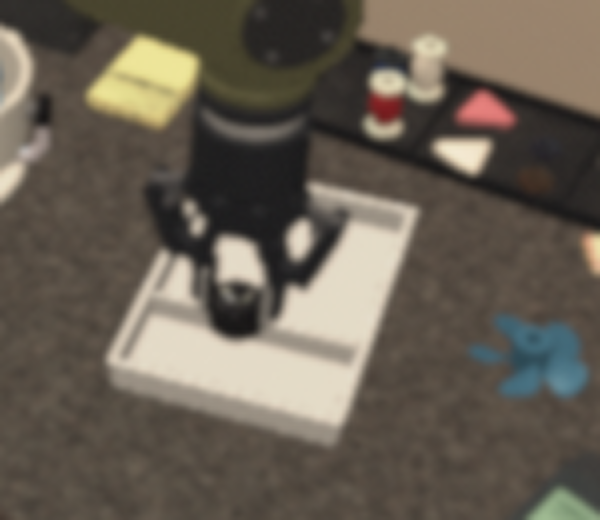

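The nut is held above the small compartment at about scene pixel (308,237). I'm lowering it by feel.

Request:
jog_arm(increments=[[0, 0.04, 0.6, 0, 30], [0, 0.04, 0.95, 0, 30], [0, 0.04, 1.1, 0, 30], [0, 0.04, 1.15, 0, 30], [0, 0.04, 1.15, 0, 30]])

```text
t: 17.1
ee_pos: [0.4276, -0.3774, 0.0218]
tool_rot: [3.139, -0.002, 0.185]
wrist_force: [-0.8, -0.9, -0.2]
gripper_width: 0.0358
gripper_force: 60.3
```

Request:
jog_arm(increments=[[0, 0, 0.03, 0, 30], [0, 0, 0.06, 0, 30], [0, 0, 0.06, 0, 30]])

```text
t: 17.35
ee_pos: [0.427, -0.377, 0.0184]
tool_rot: [3.14, -0.001, 0.185]
wrist_force: [-1.0, 0.5, -0.8]
gripper_width: 0.0355
gripper_force: 60.3
```

Request:
jog_arm(increments=[[0, 0, 0.03, 0, 30], [0, 0, 0.06, 0, 30], [0, 0, 0.06, 0, 30]])

```text
t: 17.6
ee_pos: [0.4264, -0.3764, 0.0149]
tool_rot: [-3.141, 0.0, 0.185]
wrist_force: [-0.0, 0.3, -1.0]
gripper_width: 0.0355
gripper_force: 60.3
```

Request:
jog_arm(increments=[[0, 0, 0.03, 0, 30], [0, 0, 0.05, 0, 30], [0, 0, 0.05, 0, 30]])

```text
t: 17.85
ee_pos: [0.4266, -0.3766, 0.013]
tool_rot: [-3.142, 0.0, 0.185]
wrist_force: [-0.6, -0.1, -0.3]
gripper_width: 0.0354
gripper_force: 60.5
```

Request:
jog_arm(increments=[[0, 0, 0.03, 0, 30], [0, 0, 0.05, 0, 30], [0, 0, 0.05, 0, 30]])

```text
t: 18.1
ee_pos: [0.4268, -0.3768, 0.0126]
tool_rot: [-3.141, 0.0, 0.185]
wrist_force: [-4.0, 3.5, 8.8]
gripper_width: 0.0355
gripper_force: 61.5
```

Request:
jog_arm(increments=[[0, 0, -0.03, 0, 30], [0, 0, -0.03, 0, 36], [0, 0, -0.03, 0, 40], [0, 0, -0.03, 0, 50], [0, 0, -0.03, 0, 60], [0, 0, -0.03, 0, 60]])

```text
t: 18.6
ee_pos: [0.4264, -0.3764, 0.0119]
tool_rot: [-3.141, 0.0, 0.185]
wrist_force: [0.0, -1.3, -0.5]
gripper_width: 0.0602
gripper_force: 0.0
```

Request:
jog_arm(increments=[[0, 0, -0.5, 0, 60], [0, 0, -1.2, 0, 60], [0, 0, -2, 0, 60], [0, 0, -3, 0, 60], [0, 0, -4, 0, 60], [0, 0, -4.5, 0, 60], [0, 0, -4.5, 0, 60]])

```text
t: 19.18
ee_pos: [0.4291, -0.3791, 0.1997]
tool_rot: [3.131, -0.007, 0.185]
wrist_force: [0.9, -0.8, 0.9]
gripper_width: 0.0601
gripper_force: 0.0
```

```bash
python3 s.py .506 -.0595 .195;  python3 - <<'E'
from h import *
q=vision.grab_frame("scene");p=vision.grab_frame("top")
for w in(q,p):
  for n in("blade_nut","fan_blade"):
    for m in masks_of(w,n): ys,xs=np.nonzero(m["region"]); print(n,m["score"],xs.mean(),ys.mean(),m["rect"],atz(w,xs.mean(),ys.mean(),.02))
E
```

```text
{'t': 19.1833, 'joint_positions': [-0.8175, -0.0317, 1.8653, 0.0, 1.2958, 0.5684], 'ee_pos': [0.4291, -0.3791, 0.1997], 'tool_rot': [3.1314, -0.0066, 0.185], 'wrist_force': [0.9294, -0.8027, 0.884], 'gripper_width': 0.0601}
units [ 3.359 -7.502  0.062]
blade_nut 0.71 309.3757225433526 250.08670520231215 [303.2, 244.8, 313.7, 258.5] [ 0.4225908 -0.3773375  0.02     ]
blade_nut 0.71 196.20138888888889 227.04861111111111 [192.0, 221.7, 204.2, 234.1] [ 0.33016401 -0.04999441  0.02      ]
blade_nut 0.46 200.76388888888889 177.08333333333334 [198.4, 172.6, 208.5, 183.7] [0.53423216 0.09746054 0.02      ]
fan_blade 0.67 235.84718498659518 180.27613941018768 [214.6, 176.4, 248.1, 191.6] [ 0.58205488 -0.01505191  0.02      ]
fan_blade 0.64 316.18828580190126 234.0358785648574 [276.3, 201.5, 351.9, 269.1] [ 0.49009552 -0.36401168  0.02      ]
fan_blade 0.52 382.3727506426735 248.51156812339332 [367.0, 240.8, 396.4, 258.5] [ 0.53484302 -0.54556894  0.02      ]
blade_nut 0.55 214.42016806722688 261.7226890756302 [210.6, 255.8, 221.0, 270.1] [ 0.33701873 -0.04879495  0.02      ]
blade_nut 0.26 154.28026533996683 261.33665008291877 [141.1, 244.0, 165.9, 274.8] [0.35802159 0.12661817 0.02      ]
fan_blade 0.85 211.484631147541 200.4764344262295 [191.5, 181.7, 232.3, 221.6] [ 0.51929864 -0.05913105  0.02      ]
```

Request:
jog_arm(increments=[[3.39, -7.41, 0, 0, 64], [3.39, -7.41, 0, 0, 64], [3.39, -7.41, 0, 0, 64], [3.39, -7.41, 0, 0, 64], [3.39, -7.41, 0, 0, 64], [3.39, -7.41, 0, 0, 64], [3.39, -7.41, 0, 0, 64], [3.39, -7.41, 0, 0, 64]])

```text
t: 20.15
ee_pos: [0.5047, -0.0575, 0.1906]
tool_rot: [-3.14, 0.002, 0.186]
wrist_force: [0.7, 0.5, -0.9]
gripper_width: 0.0641
gripper_force: 0.0
```

Request:
jog_arm(increments=[[3.39, -7.41, 0, 0, 64], [0, 0, 0, 0, 64], [0, 0, 0, 0, 64]])

```text
t: 20.4
ee_pos: [0.5048, -0.0568, 0.1905]
tool_rot: [3.14, 0.004, 0.196]
wrist_force: [-0.1, -0.4, 0.9]
gripper_width: 0.064
gripper_force: 0.0
```

Request:
jog_arm(increments=[[0, 0, 0, 0, 64], [0, 0, 0, 0, 64]])

```text
t: 20.57
ee_pos: [0.5048, -0.0602, 0.191]
tool_rot: [-3.14, 0.002, 0.184]
wrist_force: [0.6, -0.0, -0.1]
gripper_width: 0.0642
gripper_force: 0.0
```

My extra call wrongly repeated the big shift for one row. It did no harm, and the tool is back on the axis. Going down round the hub.

Request:
jog_arm(increments=[[0, 0, 0.8, 0, 60], [0, 0, 1.5, 0, 58], [0, 0, 2.1, 0, 54], [0, 0, 2.4, 0, 50], [0, 0, 2.4, 0, 48], [0, 0, 2.4, 0, 46]])

```text
t: 21.07
ee_pos: [0.5051, -0.0611, 0.096]
tool_rot: [-3.141, 0.001, 0.183]
wrist_force: [-0.2, -0.0, 1.4]
gripper_width: 0.046
gripper_force: 0.0
```

Request:
jog_arm(increments=[[0, 0, 0.1, 0, 45], [0, 0, 0.15, 0, 44], [0, 0, 0.15, 0, 44]])

```text
t: 21.32
ee_pos: [0.5061, -0.0606, 0.0913]
tool_rot: [3.141, -0.002, 0.185]
wrist_force: [0.1, 0.8, 0.1]
gripper_width: 0.0439
gripper_force: 0.0
```

Request:
jog_arm(increments=[[0, 0, 0, 0, 43], [0, 0, 0, 0, 42]])

```text
t: 21.48
ee_pos: [0.5058, -0.0603, 0.091]
tool_rot: [3.141, -0.001, 0.185]
wrist_force: [0.2, 0.2, 0.6]
gripper_width: 0.0418
gripper_force: 0.0
```

Request:
jog_arm(increments=[[0, 0, 0, 0, 41], [0, 0, 0, 0, 40.5]])

```text
t: 21.65
ee_pos: [0.5056, -0.0602, 0.0906]
tool_rot: [3.142, -0.001, 0.185]
wrist_force: [0.1, 1.1, 0.3]
gripper_width: 0.0404
gripper_force: 0.2
```

Well centred. Closing the grip, then lifting.

Request:
jog_arm(increments=[[0, 0, 0, 0, 39.5], [0, 0, 0, 0, 38], [0, 0, 0, 0, 34], [0, 0, 0, 0, 32]])

```text
t: 21.98
ee_pos: [0.5056, -0.0602, 0.0906]
tool_rot: [-3.141, -0.0, 0.185]
wrist_force: [-1.3, 1.2, 2.6]
gripper_width: 0.0377
gripper_force: 59.8
```

Request:
jog_arm(increments=[[0, 0, -0.05, 0, 32], [0, 0, -0.1, 0, 32], [0, 0, -0.15, 0, 32]])

```text
t: 22.23
ee_pos: [0.505, -0.0603, 0.096]
tool_rot: [-3.142, 0.001, 0.185]
wrist_force: [-0.3, 0.8, -0.4]
gripper_width: 0.0375
gripper_force: 60.1
```

Request:
jog_arm(increments=[[0, 0, -0.2, 0, 32], [0, 0, -0.4, 0, 32], [0, 0, -0.6, 0, 32], [0, 0, -0.8, 0, 32], [0, 0, -0.8, 0, 32]])

```text
t: 22.65
ee_pos: [0.5066, -0.0603, 0.131]
tool_rot: [3.141, -0.003, 0.185]
wrist_force: [0.2, 1.4, 0.4]
gripper_width: 0.0377
gripper_force: 60.6
```

Request:
jog_arm(increments=[[0, 0, -0.3, 0, 32], [0, 0, -0.6, 0, 32], [0, 0, -0.9, 0, 32], [0, 0, -1.2, 0, 32], [0, 0, -1.2, 0, 32], [0, 0, -1.2, 0, 32]])

```text
t: 23.15
ee_pos: [0.5062, -0.0605, 0.1778]
tool_rot: [3.14, -0.003, 0.185]
wrist_force: [0.4, -0.2, -0.6]
gripper_width: 0.0375
gripper_force: 60.6
```

```bash
python3 s.py .537 -.3535 .175;  python3 - <<'E'
from h import *
q=vision.grab_frame("scene")
cv2.imwrite("pics/c5.png",cv2.resize(q["color"][110:240,170:330,::-1],None,fx=3.5,fy=3.5,interpolation=2))
E
```

```text
{'t': 23.15, 'joint_positions': [-0.2242, -0.1527, 2.0153, -0.0, 1.2761, 1.1617], 'ee_pos': [0.5062, -0.0605, 0.1778], 'tool_rot': [3.1404, -0.0026, 0.1848], 'wrist_force': [0.4011, -0.1698, -0.5612], 'gripper_width': 0.0375}
units [-0.589  7.342  0.078]
```

View pics/c5.png

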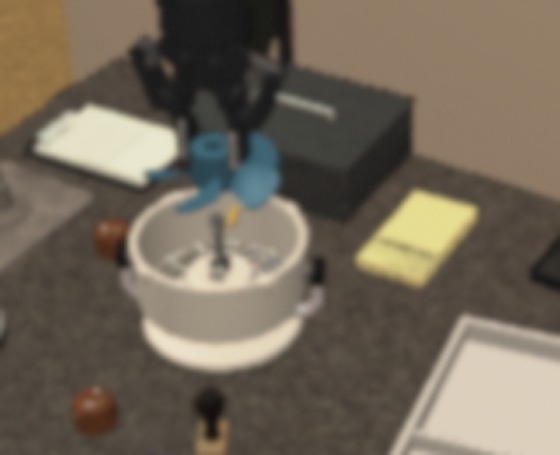

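The blade hangs level in the gripper, clear of the shaft, with the hub at about scene pixel (230,152). Now moving it over the large compartment.

Request:
jog_arm(increments=[[-0.58, 7.34, 0, 0, 32], [-0.58, 7.34, 0, 0, 32], [-0.58, 7.34, 0, 0, 32], [-0.58, 7.34, 0, 0, 32], [-0.58, 7.34, 0, 0, 32], [-0.58, 7.34, 0, 0, 32], [-0.58, 7.34, 0, 0, 32], [-0.58, 7.34, 0, 0, 32]])

```text
t: 23.87
ee_pos: [0.5357, -0.3591, 0.1748]
tool_rot: [3.14, 0.002, 0.18]
wrist_force: [0.2, 0.5, -0.8]
gripper_width: 0.0372
gripper_force: 60.7
```

Request:
jog_arm(increments=[[0, 0, 0, 0, 32], [0, 0, 0, 0, 32], [0, 0, 0.7, 0, 32], [0, 0, 1.4, 0, 32], [0, 0, 2.1, 0, 32], [0, 0, 2.5, 0, 32], [0, 0, 2.5, 0, 32], [0, 0, 2.5, 0, 32]])

```text
t: 24.53
ee_pos: [0.536, -0.3509, 0.0751]
tool_rot: [-3.139, 0.002, 0.187]
wrist_force: [1.6, -0.6, 0.2]
gripper_width: 0.0377
gripper_force: 60.7
```

```bash
python3 s.py .537 -.3535 .03;  python3 - <<'E'
from h import *
q=vision.grab_frame("scene")
cv2.imwrite("pics/c6.png",cv2.resize(q["color"][160:290,250:400,::-1],None,fx=4,fy=4,interpolation=2))
E
```

```text
{'t': 24.5333, 'joint_positions': [-0.6636, 0.2443, 1.789, 0.0002, 1.1113, 0.7205], 'ee_pos': [0.536, -0.3509, 0.0751], 'tool_rot': [-3.1392, 0.0019, 0.1867], 'wrist_force': [1.5696, -0.5873, 0.2261], 'gripper_width': 0.0377}
units [0.016 0.071 1.128]
```

View pics/c6.png

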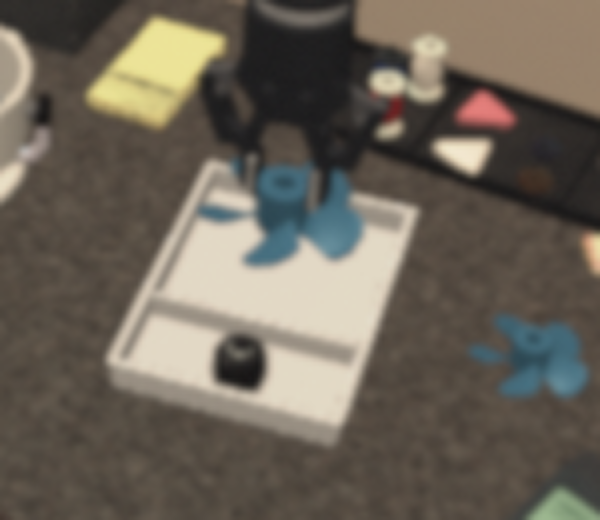

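The nut stands upright in the small compartment at about scene pixel (310,250). The blade is level above the large one, with its hub at about (321,210). Lowering it by feel.

Request:
jog_arm(increments=[[0, 0.02, 0.4, 0, 32], [0, 0.02, 0.8, 0, 32], [0, 0.02, 1, 0, 32], [0, 0.02, 1.05, 0, 32], [0, 0.02, 1.05, 0, 32]])

```text
t: 25.0
ee_pos: [0.537, -0.3539, 0.0349]
tool_rot: [3.141, -0.0, 0.185]
wrist_force: [-0.1, -0.5, -0.1]
gripper_width: 0.0377
gripper_force: 60.7
```

Request:
jog_arm(increments=[[0, 0, 0.04, 0, 32], [0, 0, 0.08, 0, 32], [0, 0, 0.08, 0, 32]])

```text
t: 25.25
ee_pos: [0.5371, -0.3542, 0.0318]
tool_rot: [3.141, -0.001, 0.185]
wrist_force: [-0.6, -0.1, -0.7]
gripper_width: 0.0378
gripper_force: 60.7
```

Request:
jog_arm(increments=[[0, 0, 0.03, 0, 32], [0, 0, 0.06, 0, 32], [0, 0, 0.06, 0, 32]])

```text
t: 25.5
ee_pos: [0.5366, -0.3539, 0.0285]
tool_rot: [-3.141, 0.0, 0.185]
wrist_force: [-0.4, 0.8, -1.6]
gripper_width: 0.0379
gripper_force: 60.7
```

Request:
jog_arm(increments=[[0, 0, 0.02, 0, 32], [0, 0, 0.04, 0, 32], [0, 0, 0.04, 0, 32]])

```text
t: 25.75
ee_pos: [0.5365, -0.3539, 0.0268]
tool_rot: [-3.141, 0.0, 0.185]
wrist_force: [-0.3, 0.4, -1.1]
gripper_width: 0.0378
gripper_force: 60.7
```

Request:
jog_arm(increments=[[0, 0, 0.02, 0, 32], [0, 0, 0.04, 0, 32], [0, 0, 0.04, 0, 32]])

```text
t: 26.0
ee_pos: [0.5369, -0.354, 0.0267]
tool_rot: [-3.142, -0.0, 0.185]
wrist_force: [-2.5, 2.5, 5.2]
gripper_width: 0.0377
gripper_force: 61.3
```

Contact. Easing off, releasing and rising.

Request:
jog_arm(increments=[[0, 0, -0.025, 0, 32], [0, 0, -0.025, 0, 38], [0, 0, -0.025, 0, 42], [0, 0, -0.025, 0, 48], [0, 0, -0.025, 0, 54], [0, 0, -0.025, 0, 54]])

```text
t: 26.5
ee_pos: [0.5367, -0.354, 0.0264]
tool_rot: [3.142, -0.0, 0.185]
wrist_force: [-0.1, 0.1, -0.2]
gripper_width: 0.0541
gripper_force: 0.0
```

Request:
jog_arm(increments=[[0, 0, -0.3, 0, 54], [0, 0, -0.8, 0, 54], [0, 0, -1.6, 0, 54], [0, 0, -2.5, 0, 54], [0, 0, -3.5, 0, 54], [0, 0, -4.5, 0, 54], [0, 0, -4.5, 0, 54], [0, 0, -4.5, 0, 54]])

```text
t: 27.17
ee_pos: [0.5385, -0.3553, 0.2123]
tool_rot: [3.135, -0.006, 0.185]
wrist_force: [-1.2, -0.7, -0.5]
gripper_width: 0.0538
gripper_force: 0.0
```

```bash
python3 s.py;  python3 - <<'E'
from h import *
q=vision.grab_frame("scene")
cv2.imwrite("pics/c7.png",cv2.resize(q["color"][150:290,180:400,::-1],None,fx=3.5,fy=3.5,interpolation=2))
E
```

```text
{'t': 27.1667, 'joint_positions': [-0.6665, 0.1201, 1.6867, -0.0, 1.3257, 0.7195], 'ee_pos': [0.5385, -0.3553, 0.2123], 'tool_rot': [3.1347, -0.006, 0.1849], 'wrist_force': [-1.2407, -0.675, -0.498], 'gripper_width': 0.0538}
```

View pics/c7.png

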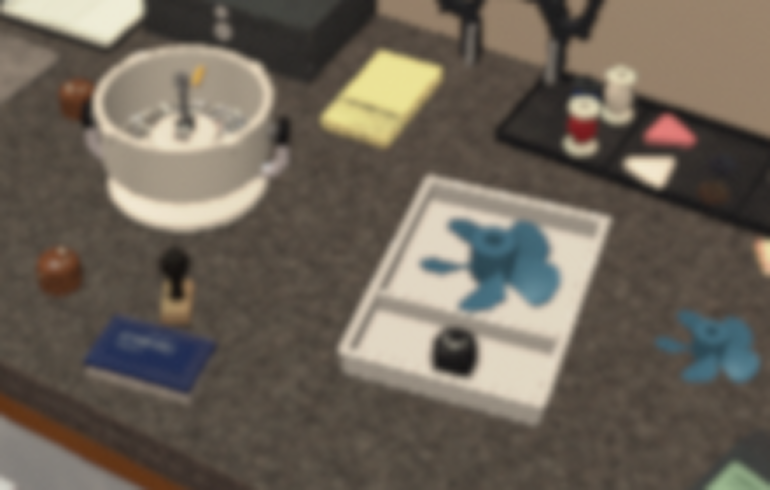

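The blade lies flat, hub up, in the large compartment at about (321,223). The nut is in the small one at about (310,250), and the bystanders in view are where they were. Handing in.

```bash
python3 -c "
from plant import ctrl
print(ctrl.sign_off())"
```

```text
the job is handed in; nothing more can be done
None
```

The nut came free after about 4.2 rad with wrist force under 6 N throughout and stands in the tray's small compartment, the blade lies flat with its hub up in the large one, and the job was handed in at about 27 s of the 72 s (no verdict came back).

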